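# Put the lathe and milling tooling away at the inspection bench

### The arm

A 6-joint arm with a two-finger parallel gripper is mounted at the origin on the work surface. World frame = base frame: x ahead of the robot, y to its left, z up, the work surface at z = 0. Lengths are in m, angles in rad, forces in N, time in s.
With the tool pointing down it reaches from about 0.35 to 0.775 m from the base axis. Payload 5.5 kg.
Tool frame: the origin (TCP) lies midway between the tips of the shut fingers; the grasp point (between the pads) lies 19 mm behind it (env.hold_point_z is the distance from the TCP to the grasp point, in m); z points along the fingers, y is the line along which they close (so a half turn about z gives the same grasp; the last joint's range is limited). The gripper opens to 85 mm and grips with 20 to 120 N. Pads are 22 mm wide; open, the fingers measure 114 mm over their backs; the gripper's body (76 mm by 85 mm) begins 54 mm behind the grasp point. The pads swing forward as they close: fully open they stand 13 mm farther back than shut.
Start: joints at [1.118, 0.313, 0.046, 1.304, 0, 1.431], TCP at [0.177, 0.547, 0.231] pointing down, gripper open.
Joint ranges: [-2.76, 2.76], [-0.86, 1.69], [-1.03, 1.26], [-2.2, 2.34], [-1.47, 1.5], [-3.14, 3.14]. Speed limits (rad/s): [2.57, 2.57, 3.14, 3.14, 3.14, 3.14].

### API

Orientations are given as a unit quaternion [w, x, y, z].
In Python, from workcell import env, read_camera gives the robot as it stands. The module is installed in compiled form; this text tells all that it offers.
- The arm moves only by the tool carry_out, never from a script. Its argument "moves" is a list of rows, each an object of numbers: "tx", "ty", "tz": the shift along the world's x, y, z in cm; "wx", "wy", "wz": the turn, a rotation vector about the world's x, y, z in rad; "claw": the closure, from -1 (fully open) to 1 (shut). A call has 1 to 8 rows; each row shifts and turns the commanded pose from where the row before left it; what a row does not reach is not made up. A row lasts 1/8 s, in which the tool goes at most 62.5 mm and 10.7 degrees, less where a joint would pass 70% of its speed; a pose out of reach is approached as far as the arm can. A call is refused whole if a number of a shift passes 6.25 or a number of a turn 0.188, either way. A call with a gripper value outside its range is refused whole. The fingers move at their own pace and stop on an object; "newtons" is the grip in N (left out, the last holds). Time passes only in rows, so rows that do not move let the fingers close. It gives the time, the measured TCP pose, the force, the opening and the grip force at its end, in the units of the state.
- env.get_state(): the state, without advancing time (a new reading comes with each control period).
- read_camera(name): name is "side" or "top"; returns a dict with "image" (420x560x3 uint8, blue, green, red), "z_map" (420x560 float32, m along the optical axis (not along the pixel's ray), 0 where there is no reading), "fx", "fy", "cx", "cy" (pixels), "k1" (the pictures are not rectified: a ray, as slopes to the right and down, at radius r is drawn at 1 + k1 r^2 times it, then the intrinsics apply), "camera_from_world" (4x4, takes a point from world to camera coordinates). Camera axes: x right, y down, z forward; pixel columns grow to the right and rows downward; lengths in m; the calibration is good to about 2 mm. A picture is of the moment at which its call begins.
- env.hand_in(): hands the job in; it is judged then, once.
The state is a dict: "clock": time; "joint_pos": joint angles; "qvel": joint speeds; "tau": joint torques, N m; "tcp_pos": TCP position; "orientation": TCP orientation; "wrist_force": force on the tool from outside, world axes, zero at the start; "ft_torque": the same for the moment, N m; "finger_gap": finger opening in m; "grip_force": force on a finger pad.
Only numpy, scipy, OpenCV 4.12 (cv2) and the standard library are available. Lean on these libraries where they do the work, as an engineer would, in place of code of your own. Each camera call takes 0.05 s, during which the arm holds its last target. There are 200 camera calls.

### The job

Put the tooling left on the bench back into its amber trays: stand one collet upright in each of the two bays of the divided tray, lower each clamping nut flat over its own post on the post board, and lay the square-shank tool holder flat in the long narrow tray, insert side up. All five must rest fully down in their trays. Leave the round tool setter where it stands; do not push it about.

Things in the scene. Friction and masses are not known exactly. Their poses are not given: they have to be found in the camera images.
- collet_large: The larger of two bright steel collets, standing narrow end down: 40 mm tall, foot 25 mm across, widening to a straight band 33 mm across from 22 mm height up to the top; slotted, with a dark bore of 20 mm. About 0.15 kg. Origin: centre of its underside; z up.
- collet_small: The smaller steel collet, standing narrow end down: 34 mm tall, foot 20 mm across, widening to a straight band 26 mm across from 18 mm height up to the top; dark bore of 14 mm. About 0.08 kg. Origin: centre of its underside; z up.
- nut_large: The larger of two dark steel clamping nuts, a notched ring lying flat: 50 mm outside, through hole 33 mm, 22 mm tall. About 0.2 kg. Origin: centre of its underside; z up.
- nut_small: The smaller dark steel clamping nut, a notched ring lying flat: 42 mm outside, through hole 29 mm, 20 mm tall. About 0.13 kg. Origin: centre of its underside; z up.
- tool_holder: Square-shank turning tool holder, a dark steel bar lying flat: 115 mm long (its x), 25 mm wide (its y), 25 mm tall, with a bright head and a round brass-coloured insert on top at the +x end. Either way round is right in its tray. About 0.45 kg, balanced at the middle. Origin: centre of its underside; z up.
- tool_setter: Bystander: a round aluminium tool-height setter, 48 mm across and 52 mm tall with a small steel button on top and a white dial on its side. It stands loose among the tooling and must be left where it is. About 0.6 kg. Origin: centre of its underside; z up.
- collet_tray: The divided tray for collets: amber, fixed, 66 mm (x) by 129 mm (y) outside, walls and divider 4 mm thick and 16 mm tall, floor at 4 mm. Two bays, each 58 mm in x and 58.5 mm in y inside, with centres at y = +31 mm and y = -31 mm from the origin. One collet goes in each bay, either one in either bay. Origin: centre of its underside; z up.
- nut_board: The post board for clamping nuts: amber flat plate, fixed, 75 mm (x) by 150 mm (y) and 6 mm thick, no walls, with two steel posts 11 mm across that stand 16 mm above the plate (tops 22 mm above the bench) at y = +36 mm and y = -36 mm from the origin. One nut goes over each post, either one on either post. Origin: centre of its underside; z up.
- holder_tray: The long narrow tray for the tool holder: amber, fixed, open, 50 mm (x) by 150 mm (y) outside, walls 4 mm thick and 12 mm tall, floor at 4 mm; 42 mm by 142 mm inside. The bar lies along the tray's y. Origin: centre of its underside; z up.
Mind the look-alikes: they are no part of the job. What is shaped like the nut_small but green is not meant.

How it is judged:
By the outcome, as a careful person would: the job done as asked, in the order asked, and still so for the second after the job is handed in, with the robot touching nothing.
It also fails if it takes over 109 s, if anything falls off the work surface, if the arm or the gripper's body presses on something with over 40 N, if the wrist force passes 120 N, or if a joint passes its speed limit or range.

## Working session

There is one attempt and no reset: what is moved stays moved. The work goes in short steps, Python scripts to look and compute and a tool call to move; the robot and the scene stay as the last step left them, time stands still between calls to the robot, and variables do not carry over. Pictures are saved under pics/ and viewed, at most 14 in all, crops included, and the job is handed in when it is done.

Besides the shell and the picture viewer there is one more tool, called after ">>>" as name(argument=value, ...) on one line, values as JSON. carry_out: Moves the arm, as the interface text tells. Its arguments: {"type":"object","properties":{"moves":{"type":"array","items":{"type":"object","properties":{"tx":{"type":"number"},"ty":{"type":"number"},"tz":{"type":"number"},"wx":{"type":"number"},"wy":{"type":"number"},"wz":{"type":"number"},"claw":{"type":"number"}}}},"newtons":{"type":"number"}},"required":["moves"]}

```bash
mkdir -p pics; cat > h.py <<'E'
import numpy as np, cv2
from workcell import env, read_camera
def save(name,fn):
    c=read_camera(name); cv2.imwrite('pics/'+fn,c['image']); np.savez('pics/'+fn+'.npz',**c); return c
def ray(c,u,v):
    x=(u-c['cx'])/c['fx'];y=(v-c['cy'])/c['fy']
    a,b=x,y
    for _ in range(20):
        s=1+c['k1']*(a*a+b*b); a,b=x/s,y/s
    T=np.linalg.inv(c['camera_from_world'])
    return T[:3,3],T[:3,:3]@np.array([a,b,1.]),(a,b)
def plane(c,u,v,z):
    o,d,_=ray(c,u,v); return o+d*(z-o[2])/d[2]
def depth(c,u,v):
    o,d,_=ray(c,u,v); return o+d*float(c['z_map'][int(round(v)),int(round(u))])
def cloud(c):
    v,u=np.mgrid[0:420,0:560].astype(float)
    x=(u-c['cx'])/c['fx'];y=(v-c['cy'])/c['fy'];a,b=x,y
    for _ in range(20):
        s=1+c['k1']*(a*a+b*b); a,b=x/s,y/s
    T=np.linalg.inv(c['camera_from_world']);z=c['z_map']
    return np.stack([a*z,b*z,z],-1)@T[:3,:3].T+T[:3,3]
E
python3 - <<'E'
from h import *
for n in('top','side'):
    c=save(n,n+'1.png'); print(n,c['fx'],c['k1'],np.linalg.inv(c['camera_from_world']).round(3).tolist(),(c['z_map']>0).mean())
s=env.get_state();print({k:np.round(v,3) for k,v in s.items()},env.hold_point_z)
E
```

```text
top 452.27357388020636 -0.07760079569508148 [[-0.002, -0.996, 0.094, 0.377], [-1.0, 0.004, 0.022, -0.024], [-0.022, -0.094, -0.995, 1.213], [0.0, 0.0, 0.0, 1.0]] 0.9960671768707483
side 519.3564813815983 0.0027274099667123335 [[-0.681, -0.356, 0.64, -0.211], [-0.733, 0.327, -0.597, 0.654], [0.003, -0.875, -0.484, 0.555], [0.0, 0.0, 0.0, 1.0]] 0.9961989795918368
{'clock': np.float64(0.1), 'joint_pos': array([ 1.118,  0.314,  0.045,  1.304, -0.   ,  1.431]), 'qvel': array([ 0.001, -0.002,  0.002,  0.002, -0.001,  0.001]), 'tau': array([ 2.0000e-03, -4.8172e+01,  2.9924e+01,  1.3000e-02, -0.0000e+00,
       -0.0000e+00]), 'tcp_pos': array([0.177, 0.547, 0.23 ]), 'orientation': array([-0.   ,  0.156,  0.988, -0.001]), 'wrist_force': array([-0.185, -0.362, -0.313]), 'ft_torque': array([ 0.015, -0.034, -0.019]), 'grip_force': np.float64(0.0), 'finger_gap': np.float64(0.085)} 0.0187
```

View pics/top1.png

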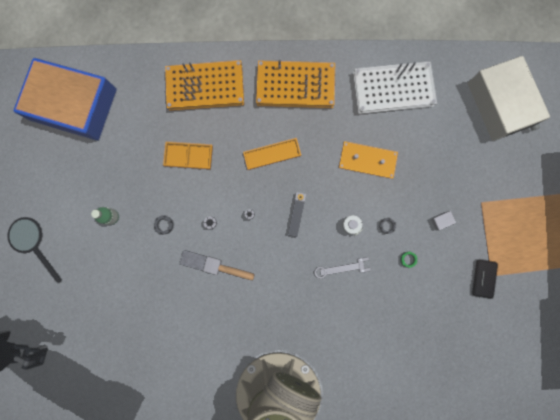

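View pics/side1.png

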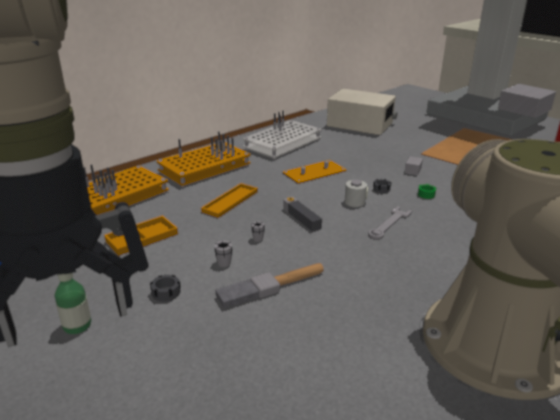

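The top view shows nuts at (164,225) and (387,226), with the green look-alike at (408,260). The collets are at (209,223) and (249,214), the holder at (297,215) and the setter at (352,226). The trays are at (188,156), (272,153) and (368,160). The side view shows the same row, partly behind the gripper at lower left.

```bash
cat > m.py <<'E'
from h import *
def load(f): return dict(np.load('pics/'+f+'.npz'))
if __name__=='__main__':
  t=load('top1.png');s=load('side1.png')
  print('table z',[np.median(depth(t,u,v)[2]) for u,v in((130,190),(320,190),(330,250))],[depth(s,u,v)[2] for u,v in((200,230),(330,240),(300,250))])
  P=cloud(t);Q=cloud(s)
  for n,u,v,r in(('nutL',164,225,14),('colL',209,223,12),('colS',249,214,11),('hold',297,215,28),('setter',352,226,14),('nutS',387,226,13),('green',408,260,13)):
    z=P[v-r:v+r+1,u-r:u+r+1].reshape(-1,3); m=z[:,2]>0.010; p=z[m]; top=np.percentile(p[:,2],90); q=p[p[:,2]>top-0.006]
    (cx,cy),(w,h),a=cv2.minAreaRect((q[:,:2]*1000).astype(np.float32))
    c=q.mean(0)
    w2=Q.reshape(-1,3); w2=w2[(np.hypot(*(w2[:,:2]-[cx/1e3,cy/1e3]).T)<(.07 if n=='hold' else .032))&(w2[:,2]>.01)&(w2[:,2]<.08)]
    st=np.percentile(w2[:,2],92) if len(w2)>5 else 0
    w3=w2[w2[:,2]>st-.005] if len(w2)>5 else np.zeros((1,3))
    b=cv2.minAreaRect((w3[:,:2]*1000).astype(np.float32))
    print(n,'top z %.3f'%top,'mean',(c*1e3).round(1),'rect',np.round((cx,cy,w,h,a),1),'| side z %.3f'%st,np.round(b[0]+b[1]+(b[2],),1),len(w3))
  hsv=cv2.cvtColor(t['image'],cv2.COLOR_BGR2HSV); hs=cv2.cvtColor(s['image'],cv2.COLOR_BGR2HSV)
  def tr(c,h,lo):
    m=cv2.inRange(h,(8,150,100),(28,255,255)); n,l,st,ce=cv2.connectedComponentsWithStats(cv2.morphologyEx(m,cv2.MORPH_CLOSE,np.ones((5,5))))
    C=cloud(c)
    for i in range(1,n):
      if st[i,4]<300: continue
      p=C[l==i]; rim=p[p[:,2]>np.percentile(p[:,2],95)-.005]
      b=cv2.minAreaRect((p[:,:2]*1000).astype(np.float32))
      print(lo,ce[i].round(),st[i,4],'z pct',np.percentile(p[:,2],(5,50,95)).round(4),np.round(b[0]+b[1]+(b[2],),1))
  tr(t,hsv,'top');tr(s,hs,'side')
E
python3 m.py
python3 -c "
from m import *
t=load('top1.png')['image'];cv2.imwrite('pics/crop1.png',cv2.resize(t[130:280,145:425],None,fx=2.85,fy=2.85,interpolation=2))"
```

```text
table z [np.float64(0.0016885878057184556), np.float64(-0.0008281375161034443), np.float64(-0.0003824679945072518)] [np.float64(0.0014378412539102214), np.float64(0.0026585393510756283), np.float64(-0.00042705511944496344)]
nutL top z 0.025 mean [445.2 301.8  38.9] rect [425.7 151.6 360.3  49.3  82.2] | side z 0.042 [445.7 171.4   7.3  23.1  51.5] 33
colL top z 0.043 mean [448.7 172.3  70.9] rect [419.1  83.8 230.3  31.3  71.5] | side z 0.000 [0. 0. 0. 0. 0.] 1
colS top z 0.037 mean [471.8  73.   51.7] rect [433.6  26.4 149.3  24.1  50.5] | side z 0.000 [0. 0. 0. 0. 0.] 1
hold top z 0.029 mean [470.9 -49.8  55.5] rect [452.2 -46.1  24.8 156.9  78.3] | side z 0.027 [468.7 -46.   27.1 105.5  78.2] 329
setter top z 0.053 mean [ 442.2 -187.5   90.6] rect [ 417.7 -117.4   44.6  203.9   18.4] | side z 0.000 [0. 0. 0. 0. 0.] 1
nutS top z 0.023 mean [ 440.7 -290.8   20.8] rect [ 441.9 -289.7   39.9   39.2   17.8] | side z 0.021 [ 444.7 -286.3   40.3   41.1   39. ] 93
green top z 0.024 mean [ 352.  -331.6   70.2] rect [ 354.1 -193.9  341.5   39.4   89. ] | side z 0.000 [0. 0. 0. 0. 0.] 1
top [204.  85.] 3221 z pct [0.0302 0.0348 0.0573] [624.3 150.9 563.8 220.8  13.8]
top [295.  83.] 3211 z pct [0.0306 0.035  0.0468] [632.3 -45.2 206.3 511.7  89.1]
top [272. 154.] 918 z pct [0.0011 0.0053 0.0133] [522.  -14.3 285.6 146.9  14.6]
top [188. 155.] 1040 z pct [0.0012 0.0054 0.0172] [548.6 122.3 436.1 113.7  54.9]
top [368. 160.] 1347 z pct [0.003  0.007  0.0116] [ 547.4 -141.4  140.   390.5   35.6]
side [200. 160.] 1543 z pct [0.0291 0.0345 0.0385] [1088.2 -186.1  235.3 3085.2   61.5]
side [313. 171.] 703 z pct [0.0036 0.0065 0.0102] [ 255.2  205.8  151.  1284.5   39.4]
side [127. 185.] 1450 z pct [0.0296 0.0345 0.0364] [1139.5   33.6  175.9 2971.7   66.3]
side [228. 200.] 759 z pct [0.0031 0.0057 0.013 ] [ 262.5  335.8  120.6 1134.5   50. ]
side [156. 230.] 737 z pct [0.003  0.0077 0.0166] [221.8 408.5  75.7 992.1  64.8]
```

View pics/crop1.png

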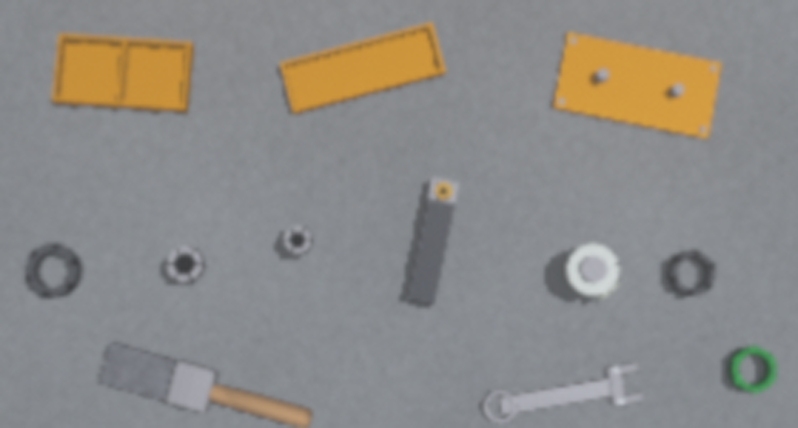

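The zoomed crop confirms which object is which: the large nut is at left, the small nut is right of the setter, the insert end of the holder faces up-image, and the two posts show clearly. The first fit was spoiled by depth outliers, so I'll repeat it with them filtered and use plane casting for the trays.

```bash
cat > m2.py <<'E'
from m import *
def objs(f='top1.png',g='side1.png',zm=.07):
  R={}
  for k,fn in(('top',f),('side',g)):
    c=load(fn);C=cloud(c).reshape(-1,3)
    for n,x,y,r,h in(('nutL',.442,.305,.04,.022),('colL',.445,.19,.035,.04),('colS',.468,.092,.032,.034),('hold',.465,-.045,.075,.025),('setter',.44,-.2,.04,.052),('nutS',.441,-.29,.036,.02)):
      q=C[(np.hypot(C[:,0]-x,C[:,1]-y)<r)&(C[:,2]>.008)&(C[:,2]<zm)]
      if len(q)<10: print(k,n,'few');continue
      top=np.median(q[q[:,2]>np.percentile(q[:,2],80)][:,2]); w=q[abs(q[:,2]-top)<.006]
      b=cv2.minAreaRect((w[:,:2]*1000).astype(np.float32))
      print(k,n,'z %.1f'%(top*1e3),'mean',(w.mean(0)*1e3).round(1)[:2],'rect',np.round(b[0]+b[1]+(b[2],),1),len(w))
def trays(fs=(('top1.png',((188,155,.016),(272,154,.012),(368,160,.006))),('side1.png',((156,230,.016),(228,200,.012),(313,171,.006))))):
  for f,L in fs:
    c=load(f);C=cloud(c);m=cv2.inRange(cv2.cvtColor(c['image'],cv2.COLOR_BGR2HSV),(8,150,90),(28,255,255))
    n,l,st,ce=cv2.connectedComponentsWithStats(cv2.morphologyEx(m,cv2.MORPH_CLOSE,np.ones((7,7))))
    for u,v,z in L:
      i=1+np.argmin(np.hypot(*(ce[1:]-[u,v]).T)); mm=(l==i)
      pts=np.array([plane(c,a,b,z)[:2]*1000 for b,a in np.argwhere(mm)],np.float32)
      b=cv2.minAreaRect(pts); p=C[mm];p=p[(p[:,2]<.04)&(p[:,2]>-.01)]
      p=p[np.hypot(p[:,0]-b[0][0]/1e3,p[:,1]-b[0][1]/1e3)<.1]
      b2=cv2.minAreaRect((p[:,:2]*1000).astype(np.float32))
      print(f,z,'plane',np.round(b[0]+b[1]+(b[2],),1),'depth',np.round(b2[0]+b2[1]+(b2[2],),1),'z',np.percentile(p[:,2],(50,95)).round(4))
      if z==.006:
        x0,y0,w,h=cv2.boundingRect(mm.astype(np.uint8)); hs=cv2.cvtColor(c['image'],cv2.COLOR_BGR2HSV)
        hull=np.zeros(mm.shape,np.uint8);cv2.fillConvexPoly(hull,cv2.convexHull(np.argwhere(mm)[:,::-1].astype(np.int32)),1)
        k=(hs[...,1]<140)&(cv2.erode(hull,np.ones((7,7)))>0)
        nn,ll,ss,cc=cv2.connectedComponentsWithStats(k.astype(np.uint8))
        for j in range(1,nn):
          zz=C[ll==j][:,2]; print('  post',cc[j].round(1),ss[j,4],'zmax %.4f'%np.sort(zz)[-2:][0],(plane(c,*cc[j],.018)*1e3).round(1))
if __name__=='__main__': objs();trays()
E
python3 m2.py
```

```text
top nutL z 25.1 mean [445.9 306.5] rect [446.5 306.5  47.7  48.   58.8] 147
top colL z 43.3 mean [450.5 177.6] rect [451.1 177.7  31.9  31.3  44.6] 117
top colS z 37.2 mean [473.1  74.7] rect [473.3  74.7  24.5  24.1  47.5] 74
top hold z 29.2 mean [473.1 -50.5] rect [472.4 -50.2  24.8 115.6  78.3] 361
top setter z 53.1 mean [ 443.8 -193.2] rect [ 443.9 -192.3   43.4   43.9   63.8] 154
top nutS z 23.0 mean [ 440.7 -290.8] rect [ 441.9 -289.7   39.9   39.2   17.8] 99
side nutL z 22.8 mean [446.6 310.5] rect [447.7 310.1  49.5  47.4  48.7] 331
side colL z 41.4 mean [451.1 181.7] rect [454.2 180.5  33.5  32.4   6.6] 173
side colS z 35.1 mean [474.2  78. ] rect [474.4  77.4  25.2  26.8   5.6] 89
side hold z 26.5 mean [472.  -45.3] rect [476.  -47.   28.5 120.2  77.9] 371
side setter z 50.9 mean [ 443.8 -187.8] rect [ 444.6 -187.8   45.4   43.1   30.7] 156
side nutS z 20.9 mean [ 443.4 -285.9] rect [ 444.4 -286.    40.3   41.9   39. ] 108
top1.png 0.016 plane [633.9 243.9 125.7  62.6  85.4] depth [634.6 243.7 126.2  63.9  85.5] z [0.0054 0.0171]
top1.png 0.012 plane [637.2  15.9  46.8 146.6  14.4] depth [637.4  15.9  47.3 146.8  14.5] z [0.0052 0.0132]
top1.png 0.006 plane [ 620.6 -245.1  146.4   71.    78.3] depth [ 620.5 -245.1  146.8   72.1   78.3] z [0.0069 0.0113]
  post [355.6 155.9] 28 zmax 0.0249 [ 628.4 -209.8   18. ]
  post [382.1 161.1] 26 zmax 0.0268 [ 614.1 -280.6   18. ]
side1.png 0.016 plane [624.9 225.4  82.2  84.5  85.7] depth [634.6 222.9  78.1  70.3  86.4] z [0.0074 0.0164]
side1.png 0.012 plane [633.9  24.1  58.1 160.8  14.5] depth [639.5  18.9  52.4 152.9  15.4] z [0.0056 0.0129]
side1.png 0.006 plane [ 621.1 -239.6  151.5   76.9   78.5] depth [ 623.  -241.1  149.3   77.    78. ] z [0.0065 0.0108]
  post [325.5 165.8] 10 zmax 0.0128 [ 604.7 -263.3   18. ]
  post [302.6 171.4] 13 zmax 0.0147 [ 619.8 -195.6   18. ]
```

>>> carry_out(moves=[{"tx":3.43,"ty":-4.6,"tz":-1.2,"claw":-1},{"tx":3.43,"ty":-4.6,"tz":-1.2},{"tx":3.43,"ty":-4.6,"tz":-1.2},{"tx":3.43,"ty":-4.6,"tz":-1.2},{"tx":3.43,"ty":-4.6,"tz":-1.2},{"tx":3.43,"ty":-4.6,"tz":-1.2},{"tx":3.43,"ty":-4.6,"tz":-1.2},{"tx":3.43,"ty":-4.6,"tz":-1.2}], newtons=40)

```text
invalid input at $.moves[0]: expected keys tx, ty, tz, wx, wy, wz, claw
```

>>> carry_out(moves=[{"tx":3.43,"ty":-4.6,"tz":-1.2,"wx":0,"wy":0,"wz":0,"claw":-1},{"tx":3.43,"ty":-4.6,"tz":-1.2,"wx":0,"wy":0,"wz":0,"claw":-1},{"tx":3.43,"ty":-4.6,"tz":-1.2,"wx":0,"wy":0,"wz":0,"claw":-1},{"tx":3.43,"ty":-4.6,"tz":-1.2,"wx":0,"wy":0,"wz":0,"claw":-1},{"tx":3.43,"ty":-4.6,"tz":-1.2,"wx":0,"wy":0,"wz":0,"claw":-1},{"tx":3.43,"ty":-4.6,"tz":-1.2,"wx":0,"wy":0,"wz":0,"claw":-1},{"tx":3.43,"ty":-4.6,"tz":-1.2,"wx":0,"wy":0,"wz":0,"claw":-1},{"tx":3.43,"ty":-4.6,"tz":-1.2,"wx":0,"wy":0,"wz":0,"claw":-1}], newtons=40)

```text
clock: 1.1
tcp_pos: [0.4521, 0.1775, 0.1348]
orientation: [-0.0, 0.156, 0.988, 0.0]
wrist_force: [0.8, 1.1, -0.5]
finger_gap: 0.0855
grip_force: 0.0
```

>>> carry_out(moves=[{"tx":0,"ty":0.2,"tz":-4,"wx":0,"wy":0,"wz":0,"claw":-1},{"tx":0,"ty":0,"tz":-4,"wx":0,"wy":0,"wz":0,"claw":-1},{"tx":0,"ty":0,"tz":-2.5,"wx":0,"wy":0,"wz":0,"claw":-1},{"tx":0,"ty":0,"tz":-1.4,"wx":0,"wy":0,"wz":0,"claw":-1},{"tx":0,"ty":0,"tz":0,"wx":0,"wy":0,"wz":0,"claw":1},{"tx":0,"ty":0,"tz":0,"wx":0,"wy":0,"wz":0,"claw":1},{"tx":0,"ty":0,"tz":0,"wx":0,"wy":0,"wz":0,"claw":1},{"tx":0,"ty":0,"tz":0,"wx":0,"wy":0,"wz":0,"claw":1}])

```text
clock: 2.1
tcp_pos: [0.4523, 0.1812, 0.0176]
orientation: [0.001, 0.156, 0.988, 0.0]
wrist_force: [-0.7, -1.6, 7.0]
finger_gap: 0.0315
grip_force: 39.5
```

```bash
python3 - <<'E'
from h import *
import m2
save('top','top2.png');save('side','side2.png')
a=cv2.imread('pics/top2.png')[130:280,145:305];b=cv2.imread('pics/side2.png')[150:300,140:340]
cv2.imwrite('pics/v2.png',np.hstack([cv2.resize(a,(426,400)),cv2.resize(b,(374,400))[:, :374]]))
s=env.get_state();print(s['tcp_pos'],s['finger_gap'],s['grip_force'],s['wrist_force'])
E
```

```text
[0.45236237 0.18116601 0.01765285] 0.03177415263416197 39.46236418909393 [-1.09990363 -1.93241322  6.8254934 ]
```

View pics/v2.png

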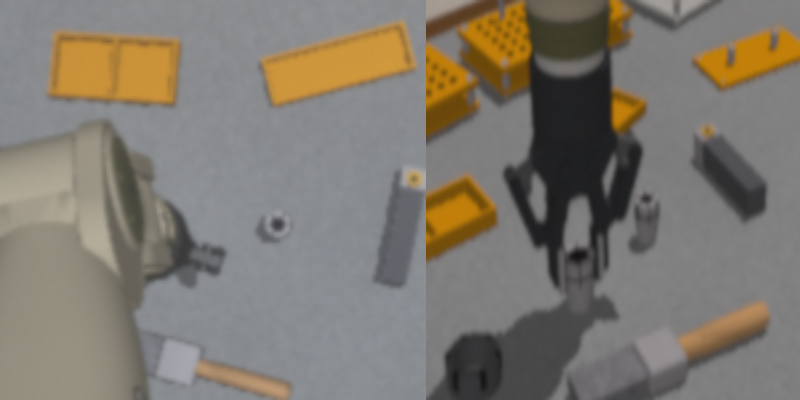

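>>> carry_out(moves=[{"tx":0,"ty":0,"tz":2.5,"wx":0,"wy":0,"wz":0,"claw":1},{"tx":0,"ty":0,"tz":2.5,"wx":0,"wy":0,"wz":-0.18,"claw":1},{"tx":3.1,"ty":1.6,"tz":0,"wx":0,"wy":0,"wz":-0.18,"claw":1},{"tx":3.1,"ty":1.6,"tz":0,"wx":0,"wy":0,"wz":-0.18,"claw":1},{"tx":3.1,"ty":1.6,"tz":0,"wx":0,"wy":0,"wz":-0.18,"claw":1},{"tx":3.1,"ty":1.6,"tz":0,"wx":0,"wy":0,"wz":-0.18,"claw":1},{"tx":3.1,"ty":1.6,"tz":0,"wx":0,"wy":0,"wz":-0.18,"claw":1},{"tx":3.1,"ty":1.6,"tz":0,"wx":0,"wy":0,"wz":-0.18,"claw":1}])

```text
clock: 3.2
tcp_pos: [0.6381, 0.2778, 0.0662]
orientation: [-0.0, 0.71, 0.704, 0.0]
wrist_force: [0.6, -0.9, -1.7]
finger_gap: 0.0316
grip_force: 40.4
```

>>> carry_out(moves=[{"tx":0,"ty":0,"tz":0,"wx":0,"wy":0,"wz":-0.18,"claw":1},{"tx":0,"ty":0,"tz":0,"wx":0,"wy":0,"wz":-0.024,"claw":1},{"tx":0,"ty":0,"tz":0,"wx":0,"wy":0,"wz":0,"claw":1}])

```text
clock: 3.58
tcp_pos: [0.6368, 0.277, 0.0662]
orientation: [-0.0, 0.775, 0.632, -0.0]
wrist_force: [-0.0, 0.0, -2.9]
finger_gap: 0.0318
grip_force: 40.5
```

```bash
python3 - <<'E'
from h import *
save('side','side3.png')
cv2.imwrite('pics/v3.png',cv2.resize(cv2.imread('pics/side3.png')[130:300,40:260],None,fx=2.6,fy=2.6))
s=env.get_state();print(s['tcp_pos'],s['orientation'],s['finger_gap'],s['grip_force'],s['wrist_force'],s['joint_pos'])
E
```

```text
[0.63688064 0.2769888  0.06639393] [-6.53871192e-05  7.75348574e-01  6.31533501e-01 -1.47298597e-04] 0.03137668999116819 40.47250312998585 [-0.36591367  0.02645081 -1.59221813] [2.94788493e-01 6.25500922e-01 1.28330078e-01 1.07394767e+00
 9.35748589e-06 2.06932224e+00]
```

View pics/v3.png

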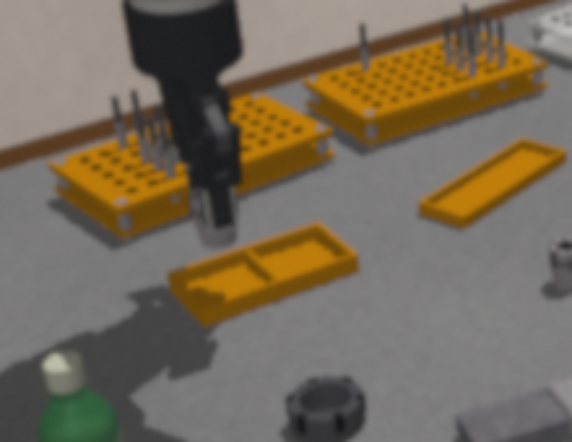

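>>> carry_out(moves=[{"tx":0,"ty":0,"tz":-2,"wx":0,"wy":0,"wz":0,"claw":1},{"tx":0,"ty":0,"tz":-1.6,"wx":0,"wy":0,"wz":0,"claw":1},{"tx":0,"ty":0,"tz":-0.6,"wx":0,"wy":0,"wz":0,"claw":1},{"tx":0,"ty":0,"tz":-0.2,"wx":0,"wy":0,"wz":0,"claw":1},{"tx":0,"ty":0,"tz":0,"wx":0,"wy":0,"wz":0,"claw":1}])

```text
clock: 4.25
tcp_pos: [0.6377, 0.2772, 0.0227]
orientation: [0.0, 0.776, 0.631, 0.0]
wrist_force: [-0.7, -0.3, -1.6]
finger_gap: 0.0313
grip_force: 40.5
```

>>> carry_out(moves=[{"tx":0,"ty":0,"tz":-0.1,"wx":0,"wy":0,"wz":0,"claw":1},{"tx":0,"ty":0,"tz":0,"wx":0,"wy":0,"wz":0,"claw":1},{"tx":0,"ty":0,"tz":0,"wx":0,"wy":0,"wz":0,"claw":-0.2},{"tx":0,"ty":0,"tz":0,"wx":0,"wy":0,"wz":0,"claw":-0.2},{"tx":0,"ty":0,"tz":0,"wx":0,"wy":0,"wz":0,"claw":-0.2},{"tx":0,"ty":0,"tz":2.5,"wx":0,"wy":0,"wz":0,"claw":-0.2},{"tx":0,"ty":0,"tz":3,"wx":0,"wy":0,"wz":0,"claw":-0.2},{"tx":0,"ty":0,"tz":2,"wx":0,"wy":0,"wz":0,"claw":-0.2}])

```text
clock: 5.25
tcp_pos: [0.6379, 0.2773, 0.098]
orientation: [0.0, 0.776, 0.631, 0.001]
wrist_force: [0.0, 0.1, 0.2]
finger_gap: 0.0511
grip_force: 0.0
```

>>> carry_out(moves=[{"tx":-2.74,"ty":-3.34,"tz":0,"wx":0,"wy":0,"wz":0,"claw":-1},{"tx":-2.74,"ty":-3.34,"tz":0,"wx":0,"wy":0,"wz":0,"claw":-1},{"tx":-2.74,"ty":-3.34,"tz":0,"wx":0,"wy":0,"wz":0,"claw":-1},{"tx":-2.74,"ty":-3.34,"tz":0,"wx":0,"wy":0,"wz":0,"claw":-1},{"tx":-2.74,"ty":-3.34,"tz":0,"wx":0,"wy":0,"wz":0,"claw":-1},{"tx":-2.74,"ty":-3.34,"tz":0,"wx":0,"wy":0,"wz":0,"claw":-1},{"tx":0,"ty":0,"tz":0,"wx":0,"wy":0,"wz":0,"claw":-1}])

```text
clock: 6.12
tcp_pos: [0.4708, 0.0753, 0.0964]
orientation: [-0.0, 0.777, 0.63, -0.001]
wrist_force: [0.4, 0.2, 0.4]
finger_gap: 0.0856
grip_force: 0.0
```

```bash
python3 - <<'E'
from h import *
for n in('top','side'):
    c=save(n,n+'4.png');C=cloud(c).reshape(-1,3)
    q=C[(np.hypot(C[:,0]-.638,C[:,1]-.277)<.035)&(C[:,2]>.03)&(C[:,2]<.06)]
    b=cv2.minAreaRect((q[:,:2]*1000).astype(np.float32));print(n,np.median(q[:,2]),q.mean(0)*1e3,b,len(q))
a=cv2.imread('pics/top4.png')[130:280,145:305];b=cv2.imread('pics/side4.png')[170:290,80:280]
cv2.imwrite('pics/v4.png',np.hstack([cv2.resize(a,(373,350)),cv2.resize(b,(420,350),interpolation=2)]))
print(env.get_state()['tcp_pos'])
E
```

```text
top 0.04455912670304074 [635.39761313 275.40806583  43.98969069] ((635.9564819335938, 276.130126953125), (31.223726272583008, 28.722732543945312), 5.925323486328125) 121
side 0.043362870459027314 [633.33483914 281.75717527  40.93825683] ((637.4373779296875, 279.9664001464844), (32.89289855957031, 33.758827209472656), 78.74298095703125) 229
[0.47360753 0.07661468 0.09685764]
```

View pics/v4.png

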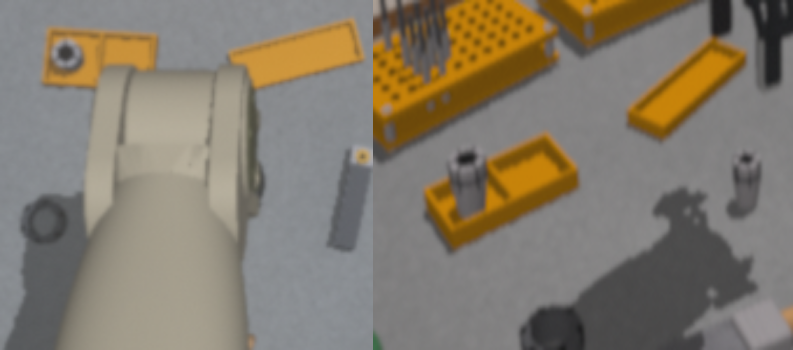

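The large collet stands upright in the left bay, at about (65,53) in the left panel. Depth puts its top at 44 mm, so it is fully down. Compared with its true position, the top view is off by about +1.5 mm. Next is the small collet.

>>> carry_out(moves=[{"tx":0.1,"ty":0,"tz":-4,"wx":0,"wy":0,"wz":0,"claw":-1},{"tx":0,"ty":0,"tz":-3,"wx":0,"wy":0,"wz":0,"claw":-1},{"tx":0,"ty":0,"tz":-1.3,"wx":0,"wy":0,"wz":0,"claw":-1},{"tx":0,"ty":0,"tz":0,"wx":0,"wy":0,"wz":0,"claw":1},{"tx":0,"ty":0,"tz":0,"wx":0,"wy":0,"wz":0,"claw":1},{"tx":0,"ty":0,"tz":0,"wx":0,"wy":0,"wz":0,"claw":1},{"tx":0,"ty":0,"tz":0,"wx":0,"wy":0,"wz":0,"claw":1},{"tx":0,"ty":0,"tz":0,"wx":0,"wy":0,"wz":0,"claw":1}])

```text
clock: 7.22
tcp_pos: [0.475, 0.0767, 0.0144]
orientation: [0.001, 0.776, 0.631, 0.001]
wrist_force: [-0.2, 0.7, 5.7]
finger_gap: 0.0245
grip_force: 39.2
```

>>> carry_out(moves=[{"tx":0,"ty":0,"tz":2.5,"wx":0,"wy":0,"wz":0,"claw":1},{"tx":0,"ty":0,"tz":2.5,"wx":0,"wy":0,"wz":0,"claw":1},{"tx":3.2,"ty":2.78,"tz":0,"wx":0,"wy":0,"wz":0,"claw":1},{"tx":3.2,"ty":2.78,"tz":0,"wx":0,"wy":0,"wz":0,"claw":1},{"tx":3.2,"ty":2.78,"tz":0,"wx":0,"wy":0,"wz":0,"claw":1},{"tx":3.2,"ty":2.78,"tz":0,"wx":0,"wy":0,"wz":0,"claw":1},{"tx":3.2,"ty":2.78,"tz":0,"wx":0,"wy":0,"wz":0,"claw":1},{"tx":0,"ty":0,"tz":0,"wx":0,"wy":0,"wz":0,"claw":1}])

```text
clock: 8.22
tcp_pos: [0.6358, 0.2175, 0.0626]
orientation: [0.0, 0.775, 0.631, 0.001]
wrist_force: [0.0, -0.2, -1.3]
finger_gap: 0.0245
grip_force: 39.7
```

>>> carry_out(moves=[{"tx":0,"ty":0,"tz":-2,"wx":0,"wy":0,"wz":0,"claw":1},{"tx":0,"ty":0,"tz":-1.6,"wx":0,"wy":0,"wz":0,"claw":1},{"tx":0,"ty":0,"tz":-0.6,"wx":0,"wy":0,"wz":0,"claw":1},{"tx":0,"ty":0,"tz":-0.3,"wx":0,"wy":0,"wz":0,"claw":1},{"tx":0,"ty":0,"tz":0,"wx":0,"wy":0,"wz":0,"claw":1}])

```text
clock: 8.85
tcp_pos: [0.6341, 0.2156, 0.019]
orientation: [0.0, 0.776, 0.631, 0.0]
wrist_force: [-0.5, 0.5, -0.6]
finger_gap: 0.0241
grip_force: 39.7
```

>>> carry_out(moves=[{"tx":0,"ty":0,"tz":-0.08,"wx":0,"wy":0,"wz":0,"claw":1},{"tx":0,"ty":0,"tz":0,"wx":0,"wy":0,"wz":0,"claw":1},{"tx":0,"ty":0,"tz":0,"wx":0,"wy":0,"wz":0,"claw":-0.1},{"tx":0,"ty":0,"tz":0,"wx":0,"wy":0,"wz":0,"claw":-0.1},{"tx":0,"ty":0,"tz":0,"wx":0,"wy":0,"wz":0,"claw":-0.1},{"tx":0,"ty":0,"tz":2.5,"wx":0,"wy":0,"wz":0,"claw":-0.1},{"tx":0,"ty":0,"tz":3,"wx":0,"wy":0,"wz":0,"claw":-0.1},{"tx":0,"ty":0,"tz":2,"wx":0,"wy":0,"wz":0,"claw":-0.1}])

```text
clock: 9.85
tcp_pos: [0.6345, 0.2159, 0.0939]
orientation: [0.0, 0.776, 0.631, 0.001]
wrist_force: [0.6, 0.4, 0.5]
finger_gap: 0.0472
grip_force: 0.0
```

>>> carry_out(moves=[{"tx":-3.73,"ty":1.84,"tz":0,"wx":0,"wy":0,"wz":0,"claw":-1},{"tx":-3.73,"ty":1.84,"tz":0,"wx":0,"wy":0,"wz":0,"claw":-1},{"tx":-3.73,"ty":1.84,"tz":0,"wx":0,"wy":0,"wz":0,"claw":-1},{"tx":-3.73,"ty":1.84,"tz":0,"wx":0,"wy":0,"wz":0,"claw":-1},{"tx":-3.73,"ty":1.84,"tz":0,"wx":0,"wy":0,"wz":0,"claw":-1},{"tx":0,"ty":0,"tz":0,"wx":0,"wy":0,"wz":0,"claw":-1},{"tx":0,"ty":0,"tz":-3,"wx":0,"wy":0,"wz":0,"claw":-1},{"tx":0,"ty":0,"tz":0,"wx":0,"wy":0,"wz":0,"claw":-1}])

```text
clock: 10.85
tcp_pos: [0.4465, 0.3068, 0.0608]
orientation: [-0.0, 0.776, 0.63, -0.002]
wrist_force: [-0.5, 0.1, -0.4]
finger_gap: 0.0857
grip_force: 0.0
```

```bash
python3 - <<'E'
from h import *
for n in('top','side'):
    c=save(n,n+'5.png');C=cloud(c).reshape(-1,3)
    q=C[(np.hypot(C[:,0]-.634,C[:,1]-.216)<.03)&(C[:,2]>.025)&(C[:,2]<.06)]
    print(n,np.median(q[:,2]),q.mean(0)*1e3,len(q))
a=cv2.imread('pics/top5.png')[130:280,145:305];b=cv2.imread('pics/side5.png')[200:320,80:280]
cv2.imwrite('pics/v5.png',np.hstack([cv2.resize(a,(373,350)),cv2.resize(b,(420,350),interpolation=2)]))
print(env.get_state()['tcp_pos'])
E
```

```text
top 0.03842683137215608 [632.34453338 213.16138477  37.48394843] 87
side nan [nan nan nan] 0
[0.44801134 0.30739628 0.06268062]
  return _methods._mean(a, axis=axis, dtype=dtype,
  ret = ret.dtype.type(ret / rcount)
<stdin>:5: RuntimeWarning: Mean of empty slice.
  ret = um.true_divide(
```

View pics/v5.png

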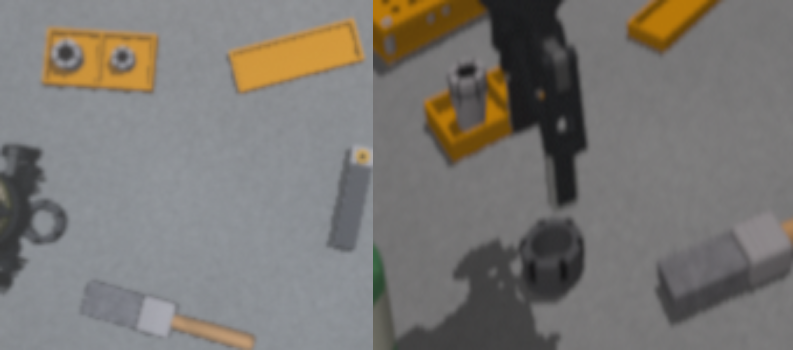

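Both collets are in their bays, at (65,53) and (121,57) in the left panel. The gripper is above the large nut, so I'm lowering onto it.

>>> carry_out(moves=[{"tx":0,"ty":0,"tz":-3,"wx":0,"wy":0,"wz":0,"claw":-1},{"tx":0,"ty":0,"tz":-2,"wx":0,"wy":0,"wz":0,"claw":-1},{"tx":0,"ty":0,"tz":-0.85,"wx":0,"wy":0,"wz":0,"claw":-1},{"tx":0,"ty":0,"tz":0,"wx":0,"wy":0,"wz":0,"claw":1},{"tx":0,"ty":0,"tz":0,"wx":0,"wy":0,"wz":0,"claw":1},{"tx":0,"ty":0,"tz":0,"wx":0,"wy":0,"wz":0,"claw":1},{"tx":0,"ty":0,"tz":0,"wx":0,"wy":0,"wz":0,"claw":1},{"tx":0,"ty":0,"tz":0,"wx":0,"wy":0,"wz":0,"claw":1}])

```text
clock: 11.95
tcp_pos: [0.4483, 0.3082, 0.0055]
orientation: [0.0, 0.776, 0.631, 0.001]
wrist_force: [-1.1, -1.0, 6.7]
finger_gap: 0.0489
grip_force: 41.1
```

>>> carry_out(moves=[{"tx":0,"ty":0,"tz":3,"wx":0,"wy":0,"wz":0,"claw":1},{"tx":0,"ty":0,"tz":3.5,"wx":0,"wy":0,"wz":0,"claw":1},{"tx":1.81,"ty":-5.16,"tz":0,"wx":0,"wy":0,"wz":0,"claw":1},{"tx":1.81,"ty":-5.16,"tz":0,"wx":0,"wy":0,"wz":0,"claw":1},{"tx":1.81,"ty":-5.16,"tz":0,"wx":0,"wy":0,"wz":0,"claw":1},{"tx":1.81,"ty":-5.16,"tz":0,"wx":0,"wy":0,"wz":0,"claw":1},{"tx":1.81,"ty":-5.16,"tz":0,"wx":0,"wy":0,"wz":0,"claw":1},{"tx":1.81,"ty":-5.16,"tz":0,"wx":0,"wy":0,"wz":0,"claw":1}])

```text
clock: 12.95
tcp_pos: [0.5565, -0.0036, 0.0693]
orientation: [0.0, 0.776, 0.631, 0.0]
wrist_force: [0.5, -0.3, -3.5]
finger_gap: 0.0485
grip_force: 42.6
```

>>> carry_out(moves=[{"tx":1.81,"ty":-5.16,"tz":0,"wx":0,"wy":0,"wz":0,"claw":1},{"tx":1.81,"ty":-5.16,"tz":0,"wx":0,"wy":0,"wz":0,"claw":1},{"tx":1.81,"ty":-5.16,"tz":0,"wx":0,"wy":0,"wz":0,"claw":1},{"tx":1.81,"ty":-5.16,"tz":0,"wx":0,"wy":0,"wz":0,"claw":1},{"tx":0,"ty":0,"tz":0,"wx":0,"wy":0,"wz":0,"claw":1},{"tx":0,"ty":0,"tz":0,"wx":0,"wy":0,"wz":0,"claw":1}])

```text
clock: 13.7
tcp_pos: [0.6278, -0.2082, 0.0685]
orientation: [-0.001, 0.776, 0.63, -0.0]
wrist_force: [0.0, 0.3, -1.5]
finger_gap: 0.0487
grip_force: 42.6
```

```bash
python3 - <<'E'
from h import *
save('side','side6.png')
cv2.imwrite('pics/v6.png',cv2.resize(cv2.imread('pics/side6.png')[90:230,230:430],None,fx=3,fy=3,interpolation=2))
s=env.get_state();print(s['tcp_pos'],s['orientation'],s['finger_gap'],s['wrist_force'],s['joint_pos'])
E
```

```text
[ 0.62773185 -0.20743284  0.06864821] [-7.31488212e-04  7.75965128e-01  6.30775355e-01 -1.91356994e-04] 0.048379730085116264 [-1.28821018 -0.58359792 -2.8920673 ] [-4.40588126e-01  5.63222086e-01  2.47636994e-02  1.03382242e+00
  2.88251641e-04  1.33589981e+00]
```

View pics/v6.png

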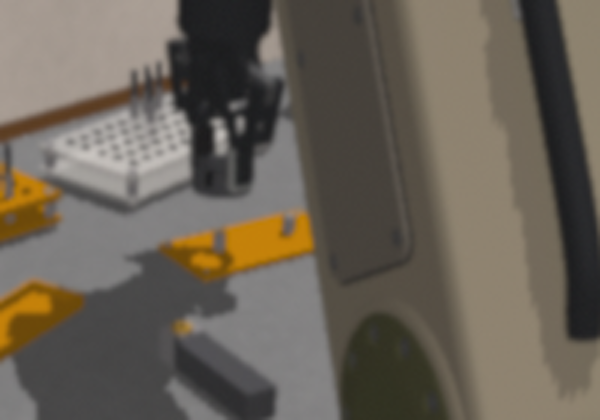

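The nut is held level above the left post, which is at about (220,240) in the crop. I'll lower it in stages and watch the force.

>>> carry_out(moves=[{"tx":0.15,"ty":0,"tz":-1.5,"wx":0,"wy":0,"wz":0,"claw":1},{"tx":0,"ty":0,"tz":-1.5,"wx":0,"wy":0,"wz":0,"claw":1},{"tx":0,"ty":0,"tz":-0.5,"wx":0,"wy":0,"wz":0,"claw":1},{"tx":0,"ty":0,"tz":-0.5,"wx":0,"wy":0,"wz":0,"claw":1},{"tx":0,"ty":0,"tz":-0.3,"wx":0,"wy":0,"wz":0,"claw":1},{"tx":0,"ty":0,"tz":0,"wx":0,"wy":0,"wz":0,"claw":1}])

```text
clock: 14.5
tcp_pos: [0.63, -0.2083, 0.026]
orientation: [0.0, 0.776, 0.631, 0.0]
wrist_force: [0.3, 0.1, -3.1]
finger_gap: 0.0483
grip_force: 42.6
```

>>> carry_out(moves=[{"tx":0,"ty":0,"tz":-0.6,"wx":0,"wy":0,"wz":0,"claw":1},{"tx":0,"ty":0,"tz":-0.5,"wx":0,"wy":0,"wz":0,"claw":1},{"tx":0,"ty":0,"tz":-0.3,"wx":0,"wy":0,"wz":0,"claw":1},{"tx":0,"ty":0,"tz":0,"wx":0,"wy":0,"wz":0,"claw":1}])

```text
clock: 15.0
tcp_pos: [0.6299, -0.2082, 0.0119]
orientation: [-0.0, 0.776, 0.631, -0.0]
wrist_force: [0.0, -0.8, -3.3]
finger_gap: 0.0483
grip_force: 42.7
```

Nearly down (11.5 expected). Release and rise.

>>> carry_out(moves=[{"tx":0,"ty":0,"tz":-0.05,"wx":0,"wy":0,"wz":0,"claw":1},{"tx":0,"ty":0,"tz":0,"wx":0,"wy":0,"wz":0,"claw":-0.6},{"tx":0,"ty":0,"tz":0,"wx":0,"wy":0,"wz":0,"claw":-0.6},{"tx":0,"ty":0,"tz":0,"wx":0,"wy":0,"wz":0,"claw":-0.6},{"tx":0,"ty":0,"tz":2.5,"wx":0,"wy":0,"wz":0,"claw":-0.6},{"tx":0,"ty":0,"tz":3.5,"wx":0,"wy":0,"wz":0,"claw":-0.6},{"tx":0,"ty":0,"tz":3,"wx":0,"wy":0,"wz":0,"claw":-0.6}])

```text
clock: 15.88
tcp_pos: [0.6301, -0.2083, 0.1029]
orientation: [0.0, 0.776, 0.631, 0.0]
wrist_force: [0.0, -1.2, 0.4]
finger_gap: 0.0681
grip_force: 0.0
```

>>> carry_out(moves=[{"tx":-4.67,"ty":-2,"tz":0,"wx":0,"wy":0,"wz":0,"claw":-1},{"tx":-4.67,"ty":-2,"tz":0,"wx":0,"wy":0,"wz":0,"claw":-1},{"tx":-4.67,"ty":-2,"tz":0,"wx":0,"wy":0,"wz":0,"claw":-1},{"tx":-4.67,"ty":-2.05,"tz":0,"wx":0,"wy":0,"wz":0,"claw":-1},{"tx":0,"ty":0,"tz":0,"wx":0,"wy":0,"wz":0,"claw":-1},{"tx":0,"ty":0,"tz":0,"wx":0,"wy":0,"wz":0,"claw":-1}])

```text
clock: 16.62
tcp_pos: [0.4437, -0.2892, 0.102]
orientation: [0.001, 0.776, 0.63, 0.0]
wrist_force: [0.3, -0.2, -0.9]
finger_gap: 0.0854
grip_force: 0.0
```

```bash
python3 - <<'E'
from h import *
a=save('top','top7.png');C=cloud(a).reshape(-1,3)
q=C[(np.hypot(C[:,0]-.63,C[:,1]+.21)<.035)&(C[:,2]>.02)&(C[:,2]<.05)];b=cv2.minAreaRect((q[:,:2]*1000).astype(np.float32))
print(np.median(q[:,2]),q.mean(0)*1e3,b,len(q))
cv2.imwrite('pics/v7.png',cv2.resize(a['image'][130:270,320:460],None,fx=3.5,fy=3.5,interpolation=2))
print(env.get_state()['tcp_pos'])
E
```

```text
0.027965466485412316 [ 628.7497763  -209.87728743   27.63761456] ((628.3283081054688, -209.54873657226562), (48.425724029541016, 49.86608123779297), 85.2148208618164) 190
[ 0.44410866 -0.28893423  0.10189685]
```

View pics/v7.png

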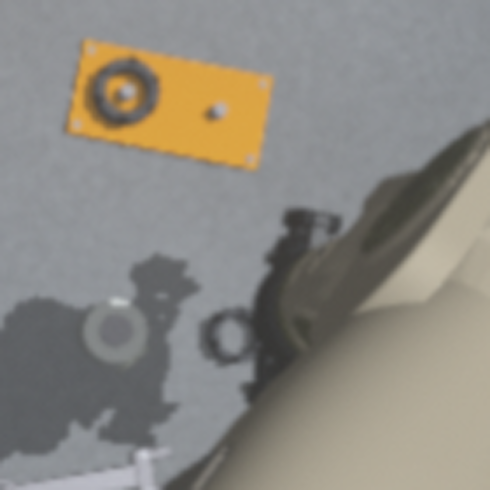

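The large nut lies flat over its post at (125,92), with its top at 28 mm. The gripper is over the small nut and the setter is clear of it.

>>> carry_out(moves=[{"tx":0,"ty":0,"tz":-4,"wx":0,"wy":0,"wz":0,"claw":-1},{"tx":0,"ty":0,"tz":-3.8,"wx":0,"wy":0,"wz":0,"claw":-1},{"tx":0,"ty":0,"tz":-2,"wx":0,"wy":0,"wz":0,"claw":-1},{"tx":0,"ty":0,"tz":0,"wx":0,"wy":0,"wz":0,"claw":1},{"tx":0,"ty":0,"tz":0,"wx":0,"wy":0,"wz":0,"claw":1},{"tx":0,"ty":0,"tz":0,"wx":0,"wy":0,"wz":0,"claw":1},{"tx":0,"ty":0,"tz":0,"wx":0,"wy":0,"wz":0,"claw":1},{"tx":0,"ty":0,"tz":0,"wx":0,"wy":0,"wz":0,"claw":1}])

```text
clock: 17.68
tcp_pos: [0.4444, -0.2893, 0.005]
orientation: [0.001, 0.776, 0.631, 0.001]
wrist_force: [-0.4, 2.9, 6.2]
finger_gap: 0.0405
grip_force: 40.6
```

>>> carry_out(moves=[{"tx":0,"ty":0,"tz":3,"wx":0,"wy":0,"wz":0,"claw":1},{"tx":0,"ty":0,"tz":3,"wx":0,"wy":0,"wz":0,"claw":1},{"tx":4.27,"ty":0.26,"tz":0,"wx":0,"wy":0,"wz":0,"claw":1},{"tx":4.27,"ty":0.26,"tz":0,"wx":0,"wy":0,"wz":0,"claw":1},{"tx":4.27,"ty":0.26,"tz":0,"wx":0,"wy":0,"wz":0,"claw":1},{"tx":4.27,"ty":0.26,"tz":0,"wx":0,"wy":0,"wz":0,"claw":1},{"tx":0,"ty":0,"tz":0,"wx":0,"wy":0,"wz":0,"claw":1},{"tx":0,"ty":0,"tz":0,"wx":0,"wy":0,"wz":0,"claw":1}])

```text
clock: 18.68
tcp_pos: [0.6131, -0.2781, 0.0631]
orientation: [-0.001, 0.776, 0.631, -0.0]
wrist_force: [0.0, 0.5, -1.8]
finger_gap: 0.0406
grip_force: 41.1
```

>>> carry_out(moves=[{"tx":0,"ty":0,"tz":-1.5,"wx":0,"wy":0,"wz":0,"claw":1},{"tx":0,"ty":0,"tz":-1.5,"wx":0,"wy":0,"wz":0,"claw":1},{"tx":0,"ty":0,"tz":-0.5,"wx":0,"wy":0,"wz":0,"claw":1},{"tx":0,"ty":0,"tz":-0.3,"wx":0,"wy":0,"wz":0,"claw":1},{"tx":0,"ty":0,"tz":-0.3,"wx":0,"wy":0,"wz":0,"claw":1},{"tx":0,"ty":0,"tz":0,"wx":0,"wy":0,"wz":0,"claw":1}])

```text
clock: 19.42
tcp_pos: [0.614, -0.2784, 0.0226]
orientation: [0.0, 0.776, 0.631, 0.0]
wrist_force: [0.7, 0.0, -1.0]
finger_gap: 0.0402
grip_force: 41.1
```

>>> carry_out(moves=[{"tx":0.1,"ty":0,"tz":-0.5,"wx":0,"wy":0,"wz":0,"claw":1},{"tx":0,"ty":0,"tz":-0.4,"wx":0,"wy":0,"wz":0,"claw":1},{"tx":0,"ty":0,"tz":-0.2,"wx":0,"wy":0,"wz":0,"claw":1},{"tx":0,"ty":0,"tz":0,"wx":0,"wy":0,"wz":0,"claw":1}])

```text
clock: 19.92
tcp_pos: [0.6149, -0.2783, 0.0114]
orientation: [-0.0, 0.776, 0.631, -0.0]
wrist_force: [0.2, 0.8, -1.2]
finger_gap: 0.0403
grip_force: 41.1
```

>>> carry_out(moves=[{"tx":0,"ty":0,"tz":-0.04,"wx":0,"wy":0,"wz":0,"claw":1},{"tx":0,"ty":0,"tz":0,"wx":0,"wy":0,"wz":0,"claw":-0.4},{"tx":0,"ty":0,"tz":0,"wx":0,"wy":0,"wz":0,"claw":-0.4},{"tx":0,"ty":0,"tz":0,"wx":0,"wy":0,"wz":0,"claw":-0.4},{"tx":0,"ty":0,"tz":2.5,"wx":0,"wy":0,"wz":0,"claw":-0.4},{"tx":0,"ty":0,"tz":3.5,"wx":0,"wy":0,"wz":0,"claw":-0.4},{"tx":0,"ty":0,"tz":3,"wx":0,"wy":0,"wz":0,"claw":-0.4}])

```text
clock: 20.8
tcp_pos: [0.6151, -0.2784, 0.1024]
orientation: [0.0, 0.776, 0.631, 0.0]
wrist_force: [-0.1, -1.5, -0.2]
finger_gap: 0.0599
grip_force: 0.0
```

>>> carry_out(moves=[{"tx":-1.76,"ty":2.87,"tz":0,"wx":0,"wy":0,"wz":0.175,"claw":-1},{"tx":-1.76,"ty":2.87,"tz":0,"wx":0,"wy":0,"wz":0.175,"claw":-1},{"tx":-1.76,"ty":2.87,"tz":0,"wx":0,"wy":0,"wz":0.175,"claw":-1},{"tx":-1.76,"ty":2.87,"tz":0,"wx":0,"wy":0,"wz":0.175,"claw":-1},{"tx":-1.76,"ty":2.87,"tz":0,"wx":0,"wy":0,"wz":0.175,"claw":-1},{"tx":-1.76,"ty":2.87,"tz":0,"wx":0,"wy":0,"wz":0.175,"claw":-1},{"tx":-1.76,"ty":2.87,"tz":0,"wx":0,"wy":0,"wz":0.175,"claw":-1},{"tx":-1.76,"ty":2.87,"tz":0,"wx":0,"wy":0,"wz":0.175,"claw":-1}])

```text
clock: 21.8
tcp_pos: [0.4737, -0.048, 0.1014]
orientation: [0.0, 0.185, 0.983, 0.0]
wrist_force: [0.1, -0.2, -0.3]
finger_gap: 0.0853
grip_force: 0.0
```

>>> carry_out(moves=[{"tx":0,"ty":0,"tz":0,"wx":0,"wy":0,"wz":0.172,"claw":-1},{"tx":0,"ty":0,"tz":-2,"wx":0,"wy":0,"wz":0,"claw":-1},{"tx":0,"ty":0,"tz":0,"wx":0,"wy":0,"wz":0,"claw":-1}])

```text
clock: 22.18
tcp_pos: [0.473, -0.0483, 0.0803]
orientation: [-0.001, 0.102, 0.995, 0.0]
wrist_force: [0.2, -0.9, -0.3]
finger_gap: 0.0856
grip_force: 0.0
```

```bash
python3 - <<'E'
from h import *
a=save('top','top8.png');b=save('side','side8.png');C=cloud(a).reshape(-1,3)
for x,y in((.63,-.21),(.615,-.28)):
    q=C[(np.hypot(C[:,0]-x,C[:,1]-y)<.033)&(C[:,2]>.02)&(C[:,2]<.05)];print(np.median(q[:,2]),q.mean(0)*1e3,len(q))
cv2.imwrite('pics/v8.png',np.hstack([cv2.resize(a['image'][130:260,265:425],(400,325),interpolation=2),cv2.resize(b['image'][140:270,200:360],(400,325),interpolation=2)]))
s=env.get_state();print(s['tcp_pos'],s['orientation'],s['joint_pos'])
E
```

```text
0.028158969100836484 [ 628.9761334  -209.78762501   27.91377897] 192
0.025976648752584652 [ 614.60396624 -279.65392048   26.08087709] 120
[ 0.47413469 -0.04881027  0.08142844] [-6.91012478e-05  1.02318536e-01  9.94751682e-01  5.61060809e-05] [-2.71280050e-01  2.28910646e-01 -4.56157938e-01  8.85882832e-01
  8.74021153e-05 -6.62842304e-02]
```

View pics/v8.png

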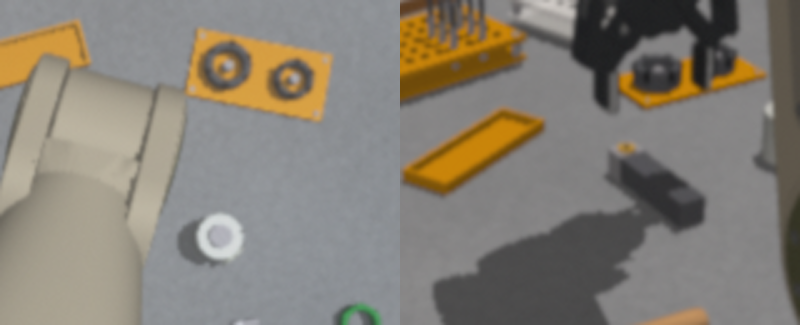

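Both nuts sit flat on their posts, at (225,65) and (292,78) in the left panel, with tops at 28 and 26 mm. The setter is untouched. Next I'll grip the holder, with the fingertips kept high enough to clear the tray walls.

>>> carry_out(moves=[{"tx":0,"ty":0,"tz":-3,"wx":0,"wy":0,"wz":0,"claw":-1},{"tx":0,"ty":0,"tz":-2.7,"wx":0,"wy":0,"wz":0,"claw":-1},{"tx":0,"ty":0,"tz":-1.5,"wx":0,"wy":0,"wz":0,"claw":-1},{"tx":0,"ty":0,"tz":0,"wx":0,"wy":0,"wz":0,"claw":1},{"tx":0,"ty":0,"tz":0,"wx":0,"wy":0,"wz":0,"claw":1},{"tx":0,"ty":0,"tz":0,"wx":0,"wy":0,"wz":0,"claw":1},{"tx":0,"ty":0,"tz":0,"wx":0,"wy":0,"wz":0,"claw":1},{"tx":0,"ty":0,"tz":0,"wx":0,"wy":0,"wz":0,"claw":1}], newtons=70)

```text
clock: 23.28
tcp_pos: [0.4752, -0.0496, 0.0105]
orientation: [0.001, 0.102, 0.995, -0.001]
wrist_force: [-1.2, -1.8, 5.7]
finger_gap: 0.023
grip_force: 69.8
```

>>> carry_out(moves=[{"tx":0,"ty":0,"tz":2.5,"wx":0,"wy":0,"wz":0,"claw":1},{"tx":0,"ty":0,"tz":3,"wx":0,"wy":0,"wz":-0.125,"claw":1},{"tx":2.73,"ty":1.12,"tz":0,"wx":0,"wy":0,"wz":-0.165,"claw":1},{"tx":2.73,"ty":1.12,"tz":0,"wx":0,"wy":0,"wz":-0.165,"claw":1},{"tx":2.73,"ty":1.12,"tz":0,"wx":0,"wy":0,"wz":-0.165,"claw":1},{"tx":2.73,"ty":1.12,"tz":0,"wx":0,"wy":0,"wz":-0.165,"claw":1},{"tx":2.73,"ty":1.12,"tz":0,"wx":0,"wy":0,"wz":-0.165,"claw":1},{"tx":2.73,"ty":1.12,"tz":0,"wx":0,"wy":0,"wz":-0.165,"claw":1}])

```text
clock: 24.28
tcp_pos: [0.638, 0.019, 0.0635]
orientation: [-0.001, 0.615, 0.788, -0.0]
wrist_force: [0.6, -0.1, -4.7]
finger_gap: 0.0231
grip_force: 70.1
```

>>> carry_out(moves=[{"tx":0,"ty":0,"tz":0,"wx":0,"wy":0,"wz":0,"claw":1},{"tx":0,"ty":0,"tz":0,"wx":0,"wy":0,"wz":0,"claw":1}])

```text
clock: 24.52
tcp_pos: [0.6366, 0.0185, 0.0632]
orientation: [-0.001, 0.613, 0.79, -0.001]
wrist_force: [-1.3, -0.8, -4.2]
finger_gap: 0.0231
grip_force: 70.4
```

```bash
python3 - <<'E'
from h import *
b=save('side','side9.png')
cv2.imwrite('pics/v9.png',cv2.resize(b['image'][120:260,150:330],None,fx=3,fy=3,interpolation=2))
s=env.get_state();q=s['orientation'];print(s['tcp_pos'],q,2*np.degrees(np.arctan2(q[2],q[1]))-90,s['wrist_force'],s['ft_torque'],s['finger_gap'])
E
```

```text
[0.63650461 0.01836134 0.06345168] [-9.59312914e-04  6.12705403e-01  7.90310518e-01 -6.73392419e-04] 14.42918023290018 [-1.12400661  0.89044597 -4.11705246] [0.02220298 0.01458648 0.04114725] 0.023267335760089193
```

View pics/v9.png

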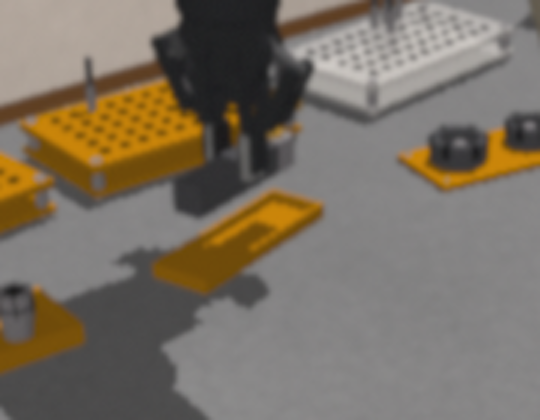

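The bar is level and lined up with the tray, with the tray's centre at about (240,240) in the crop.

>>> carry_out(moves=[{"tx":0.2,"ty":-0.1,"tz":-2,"wx":0,"wy":0,"wz":0,"claw":1},{"tx":0,"ty":0,"tz":-1.3,"wx":0,"wy":0,"wz":0,"claw":1},{"tx":0,"ty":0,"tz":-0.8,"wx":0,"wy":0,"wz":0,"claw":1},{"tx":0,"ty":0,"tz":-0.5,"wx":0,"wy":0,"wz":0,"claw":1},{"tx":0,"ty":0,"tz":-0.2,"wx":0,"wy":0,"wz":0,"claw":1},{"tx":0,"ty":0,"tz":0,"wx":0,"wy":0,"wz":0,"claw":1}])

```text
clock: 25.32
tcp_pos: [0.6402, 0.0174, 0.0164]
orientation: [0.0, 0.613, 0.79, 0.0]
wrist_force: [0.3, 0.2, -5.0]
finger_gap: 0.0232
grip_force: 70.3
```

>>> carry_out(moves=[{"tx":0,"ty":0,"tz":-0.12,"wx":0,"wy":0,"wz":0,"claw":1},{"tx":0,"ty":0,"tz":-0.05,"wx":0,"wy":0,"wz":0,"claw":1},{"tx":0,"ty":0,"tz":0,"wx":0,"wy":0,"wz":0,"claw":1}])

```text
clock: 25.7
tcp_pos: [0.6401, 0.0175, 0.0146]
orientation: [0.0, 0.613, 0.79, 0.0]
wrist_force: [0.2, 0.1, -4.2]
finger_gap: 0.0228
grip_force: 70.5
```

>>> carry_out(moves=[{"tx":0,"ty":0,"tz":0,"wx":0,"wy":0,"wz":0,"claw":-0.1},{"tx":0,"ty":0,"tz":0,"wx":0,"wy":0,"wz":0,"claw":-0.1},{"tx":0,"ty":0,"tz":0,"wx":0,"wy":0,"wz":0,"claw":-0.1},{"tx":0,"ty":0,"tz":3,"wx":0,"wy":0,"wz":0,"claw":-0.1},{"tx":0,"ty":0,"tz":5,"wx":0,"wy":0,"wz":0,"claw":-0.1},{"tx":0,"ty":0,"tz":6,"wx":0,"wy":0,"wz":0,"claw":-0.1},{"tx":-5,"ty":0,"tz":2,"wx":0,"wy":0,"wz":0,"claw":-0.1},{"tx":-5,"ty":0,"tz":2,"wx":0,"wy":0,"wz":0,"claw":-0.1}])

```text
clock: 26.7
tcp_pos: [0.5397, 0.0173, 0.1959]
orientation: [0.001, 0.613, 0.79, 0.001]
wrist_force: [-0.3, -0.5, -0.2]
finger_gap: 0.047
grip_force: 0.0
```

>>> carry_out(moves=[{"tx":-5,"ty":0,"tz":0,"wx":0,"wy":0,"wz":0,"claw":-0.1},{"tx":-5,"ty":0,"tz":0,"wx":0,"wy":0,"wz":0,"claw":-0.1},{"tx":0,"ty":0,"tz":0,"wx":0,"wy":0,"wz":0,"claw":-0.1},{"tx":0,"ty":0,"tz":0,"wx":0,"wy":0,"wz":0,"claw":-0.1}])

```text
clock: 27.2
tcp_pos: [0.4408, 0.0173, 0.1952]
orientation: [0.001, 0.613, 0.79, 0.001]
wrist_force: [0.6, -0.2, 0.2]
finger_gap: 0.047
grip_force: 0.0
```

```bash
python3 - <<'E'
from h import *
a=save('top','top10.png');b=save('side','side10.png');C=cloud(a).reshape(-1,3)
for n,x,y,r in(('cL',.638,.277,.03),('cS',.634,.216,.03),('nL',.63,-.21,.033),('nS',.615,-.28,.033),('h',.64,.017,.065),('setter',.444,-.192,.035)):
    q=C[(np.hypot(C[:,0]-x,C[:,1]-y)<r)&(C[:,2]>.02)&(C[:,2]<.07)];z=q[:,2]
    bb=cv2.minAreaRect((q[:,:2]*1000).astype(np.float32)) if len(q) else 0
    print(n,np.percentile(z,(5,50,95)).round(4),np.round(bb[0]+bb[1]+(bb[2],),1),len(q))
cv2.imwrite('pics/v10.png',np.hstack([cv2.resize(a['image'][130:260,155:415],(500,250),interpolation=2),cv2.resize(b['image'][150:275,110:260],(300,250),interpolation=2)]))
E
```

```text
cL [0.0282 0.044  0.0478] [639.7 273.2  30.4  39.2  44.1] 130
cS [0.0287 0.0381 0.0422] [632.9 213.4  24.9  24.5  29.7] 91
nL [0.0225 0.0283 0.0325] [ 628.9 -209.7   49.1   49.6    7. ] 193
nS [0.0211 0.0263 0.0308] [ 614.8 -279.3   39.4   39.1   45.4] 124
h [0.0253 0.0296 0.0339] [638.9  19.6  27.1 115.2  14.7] 428
setter [0.0339 0.0469 0.0534] [ 442.4 -195.    49.7   47.9   40.8] 302
```

View pics/v10.png

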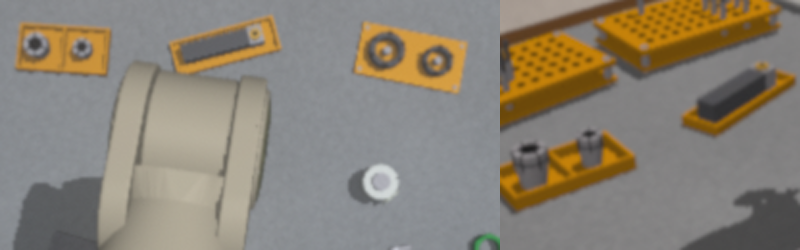

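All five pieces are seated: both collets at (36,44) and (82,47), the nuts on their posts at (384,50) and (436,61), and the holder flat at (220,42) with its insert up. The setter is unmoved at (380,182), and all the measured tops match the expected heights.

```bash
python3 -c "
from workcell import env
print(env.hand_in())"
```

```text
the job is handed in; nothing more can be done
None
```

I handed the job in at about 27 s: both collets, both nuts and the tool holder measured fully down in their places, and the tool setter was left where it stood; the hand-in gave no verdict back.

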